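Swing the bench magnifier over a bored housing

ROBOT

A 7-joint arm with a two-finger parallel gripper is mounted at the origin on the work surface. World frame = base frame: x ahead of the robot, y to its left, z up, the work surface at z = 0. Lengths are in m, angles in rad, forces in N, time in s.
With the tool pointing down it reaches from about 0.35 to 0.9 m from the base axis. Payload 8.1 kg.
Tool frame: the origin (TCP) lies between the finger pads; the fingertips stand ahead of it and the grasp point (between the pads) is the TCP (arm.nose_length is the z of the fingertips in the tool frame, in m); z points along the fingers, y is the line along which they close (so a half turn about z gives the same grasp; the last joint's range is limited). The gripper opens to 92 mm and grips with 3 to 60 N. Pads are 19 mm wide; open, the fingers measure 130 mm over their backs; the gripper's body (75 mm by 190 mm) begins 47 mm behind the grasp point.
Start: joints at [-1.419, 0.434, 0.025, 1.573, -0.012, 1.134, -0.075], TCP at [0.158, 0.605, 0.246] pointing down, gripper open.
Joint ranges: [-2.62, 2.62], [-0.44, 2.09], [-1.27, 1.32], [0.08, 2.57], [-1.32, 4.46], [0.12, 2], [-2.74, 2.74]. Speed limits (rad/s): [2.22, 2.22, 3.01, 3.01, 3.14, 3.14, 3.14].

INTERFACE

Orientations are given as a rotation vector (axis times angle).
In Python, from cell import sensors, optics, arm gives the robot as it stands.
- The arm moves only by the tool arm_command, never from a script. Its argument "deltas" is one flat list of numbers, 7 for each row, row after row: the turn, a rotation vector about the world's x, y, z as a fraction of full scale, then the shift along the world's x, y, z as a fraction of full scale, then the finger opening in mm, from 0 to 91.8. In form: [wx, wy, wz, dx, dy, dz, fingers, wx, wy, wz, dx, dy, dz, fingers, ...]. A call has 1 to 20 rows; each row is the pose to reach, as a shift and turn from the pose commanded when the call began; what a row does not reach only later rows make up. Full scale, the value 1, is 1 m for a shift and 90 degrees for a turn. A row lasts 1/10 s, in which the tool goes at most 50 mm and 8.59 degrees, less where a joint would pass 70% of its speed; a pose out of reach is approached as far as the arm can. A call with a number of a shift or a turn outside -1 to 1 is refused whole. A call with a gripper value outside its range is refused whole. The fingers move at their own pace and stop on an object; "force" is the grip in N (left out, the last holds). Time passes only in rows, so rows that repeat a pose let the fingers close. It gives the time, the measured TCP pose, the force, the opening and the grip force at its end, in the units of the state.
- sensors.observe(): the state, without advancing time (a new reading comes with each control period).
- optics.get_image(name): name is "scene" or "top"; returns the picture (400x640x3 uint8, blue, green, red); there is no depth.
- optics.calibration(name): a dict with "camera_matrix" (3x3 intrinsics, pixels), "rvec" (rotation vector, rad) and "tvec" (3), from world to camera coordinates, as OpenCV has them. Camera axes: x right, y down, z forward; pixel columns grow to the right and rows downward; lengths in m; the calibration is good to about 2 mm. A picture is of the moment at which its call begins. calibration takes no time and is no camera call.
- arm.sign_off(): hands the job in; it is judged then, once.
The state is a dict: "clock": time; "joints": joint angles; "dq": joint speeds; "joint_efforts": joint torques, N m; "position": TCP position; "ee_rot": TCP orientation; "force": force on the tool from outside, world axes, zero at the start; "ft_torque": the same for the moment, N m; "width": opening from 0.0 (shut) to 1.0 (fully open); "gripper_force": force on a finger pad.
Only numpy, scipy, OpenCV 4.12 (cv2) and the standard library are available. Lean on these libraries where they do the work, as an engineer would, in place of code of your own. Each camera call takes 0.05 s, during which the arm holds its last target. There are 200 camera calls.

TASK

A steel screw jack has been left standing on the round bored housing that is to be inspected. Lift it off and set it down gently, upright, in the tray bay that has the thin rubber mat; then swing the magnifier by its handle until the lens is centred straight above the housing's bore, and let go so that it stays there. Do not let the magnifier strike the jack, and leave the bottle, the angle plate and the V-block where they stand.

Things in the scene. Friction and masses are not known exactly. Their poses are not given: they have to be found in the camera images.
- swing_arm (a joint): Turn of the magnifier arm about the upright axis of its post, rad; positive is anticlockwise seen from above. Range -1.7 to 1.7; at 0 the arm points along the stand's own -x (roughly towards the robot, the stand is turned up to 0.1 rad). Stiff friction hinge (0.35 N m): it stays where it is released and has no spring.
- pivot (a point): Point on the post's axis at the height of the arm bar, 125 mm above the bench; its axes are the stand's. The post is 28 mm thick and ends 148 mm above the bench; its collar is 46 mm across (107 to 143 mm up); round base 124 mm across, fixed to the bench, at the far side of the work.
- lens (a point): Centre of the magnifier lens: a clear disc in a black ring 96 mm across and 18 mm thick (116 to 134 mm above the bench), at the end of the white arm bar (22 mm wide, 12 mm thick), 240 mm from the pivot. Moves with the arm.
- handle (a point): Upright round black handle, 20 mm in diameter, standing on the arm bar, 150 mm from the pivot on the line from pivot to lens. The point lies on its axis 170 mm above the bench; the handle rises from the bar's top (131 mm) to 200 mm (30 mm above the point). A steel washer 28 mm across lies at its foot. The point's x axis points along the arm from lens to pivot. Can be pinched from above and turns freely between the fingers.
- bore (a point): Centre of the bore's mouth in the round aluminium housing to be inspected: flange 92 mm across and 16 mm thick with four bolts, boss 64 mm across on it, bore 34 mm across, boss top 57 mm above the bench. Fixed on the round platform of one of two dark steel rails that run out from under the stand's base; the bore lies 240 mm from the post's axis, as the lens does. The other rail carries a rectangular slotted block (80 x 60 x 48 mm, fixed) which is not to be inspected.
- jack_mid (a point): Middle (60 mm above its underside, on its axis) of the machinist's screw jack: turned steel, 120 mm tall, 0.5 kg. Round foot 56 mm across, tapering to 34 mm, a 20 mm neck, and on top a round cap 36 mm across and 30 mm high (30 to 60 mm above this point), which is the place to grasp from above. z is its long axis. It stands loose on the housing's boss and covers the bore.
- bay (a point): Centre of the top of the thin dark rubber mat (74 x 84 mm, 3 mm thick, fixed) in the empty one of the two bays of the grey tray; it is 8 mm above the bench. The tray is 200 x 110 mm, walls 30 mm high and 5 mm thick, each bay 92 x 100 mm inside, fixed, at the left or the right of the bench; on the other side lies a fixed closed wooden case 190 x 110 x 43 mm.
- v_block_mid (a point): Middle (25 mm up) of a steel V-block, 60 x 60 x 50 mm, standing loose in the other bay of the tray. Leave alone.
- bottle_mid (a point): Middle (80 mm up) of a white round bottle, 56 mm across, 160 mm tall, loose, standing just beyond one of the two platforms on the arm's circle. Leave alone.
- angle_plate_mid (a point): Point 75 mm above the foot's centre of a dark steel angle plate, foot 70 x 60 mm, 150 mm tall, loose, standing just beyond the other platform on the arm's circle. Leave alone.

How it is judged:
By the outcome, as a careful person would: the job done as asked, in the order asked, and still so for the second after the job is handed in, with the robot touching nothing.
It also fails if it takes over 64 s, if anything falls off the work surface, if the arm or the gripper's body presses on something with over 40 N, if the wrist force passes 120 N, or if a joint passes its speed limit or range.

## Working session

There is one attempt and no reset: what is moved stays moved. The work goes in short steps, Python scripts to look and compute and a tool call to move; the robot and the scene stay as the last step left them, time stands still between calls to the robot, and variables do not carry over. Pictures are saved under pics/ and viewed, at most 10 in all, crops included, and the job is handed in when it is done.

Besides the shell and the picture viewer there is one more tool, called after "Request:" by a JSON object that holds its "api" and its "payload", one argument or row to a line. arm_command: Moves the arm, as the interface text tells. Its arguments: {"type":"object","properties":{"deltas":{"type":"array","items":{"type":"number"}},"force":{"type":"number"}},"required":["deltas"]}

```bash
mkdir -p pics; cat > h.py <<'E'
import numpy as np, cv2
from cell import sensors, optics, arm
def ray(name,uv):
    c=optics.calibration(name);K=np.array(c["camera_matrix"]);R=cv2.Rodrigues(np.array(c["rvec"],float))[0];t=np.array(c["tvec"],float).ravel()
    d=R.T@np.linalg.solve(K,np.array([uv[0],uv[1],1.]));return -R.T@t,d
def onplane(name,uv,z):
    o,d=ray(name,uv);return o+d*(z-o[2])/d[2]
def proj(name,p):
    c=optics.calibration(name)
    return cv2.projectPoints(np.array(p,float).reshape(-1,1,3),np.array(c["rvec"],float),np.array(c["tvec"],float),np.array(c["camera_matrix"]),None)[0].reshape(-1,2)
E
python3 - <<'E'
from h import *
for n in("top","scene"):
    cv2.imwrite(f"pics/{n}0.png",optics.get_image(n)); o,_=ray(n,(0,0));print(n,o)
s=sensors.observe();print(s,arm.nose_length)
E
```

```text
top [0.43424695 0.00420971 1.26265658]
scene [1.22270299 0.22410566 1.09439463]
{'clock': 0.1, 'joints': array([-1.41861359,  0.43519798,  0.02495448,  1.57398882, -0.01158274,
        1.13397721, -0.07511392]), 'dq': array([ 1.73024815e-03, -1.86235555e-03,  1.32490630e-06, -4.39725061e-03,
       -1.62483590e-04, -1.73748672e-03, -1.38786332e-03]), 'joint_efforts': array([ 2.37021733e-03, -6.69125962e+01,  9.87488329e-01, -3.15145576e+01,
       -6.05945522e-02,  3.74189497e-02,  7.35759136e-05]), 'position': array([0.15745926, 0.60440848, 0.24500213]), 'ee_rot': array([-3.99215760e-01, -3.11608017e+00,  2.24005932e-03]), 'force': array([ 0.43823647, -0.25067693,  1.01384961]), 'ft_torque': array([-0.03864113,  0.01334877,  0.01707847]), 'gripper_force': 0.0, 'width': 0.9943056552254144} 0.019
```

View pics/top0.png

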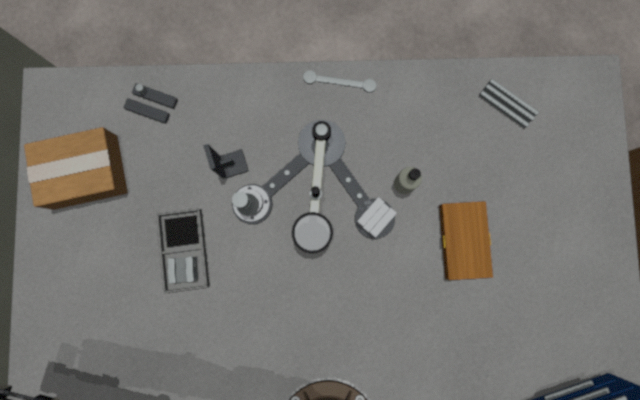

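View pics/scene0.png

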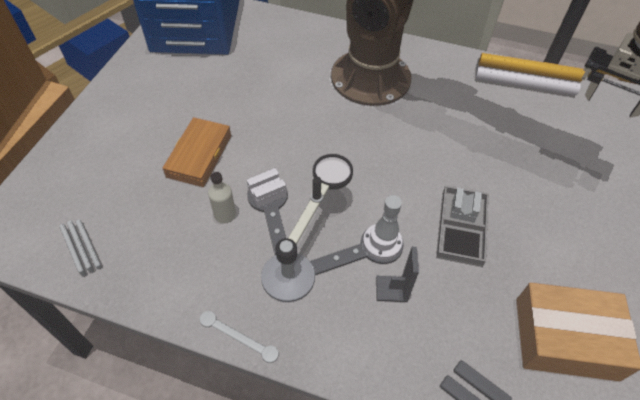

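Top view (up = +x, left = +y): the jack on the housing is near (250,203), the empty mat bay at (182,231), the lens at (312,232), the handle at (315,192) and the post at (321,130). The angle plate is at (228,162), left of the housing. In the scene view the jack cap is near (392,205). I'll zoom in to get precise positions.

```bash
python3 - <<'E'
from h import *
a=cv2.imread("pics/top0.png")[110:300,150:350];b=cv2.imread("pics/scene0.png")[140:310,260:500]
cv2.imwrite("pics/c1.png",cv2.resize(a,None,fx=3,fy=3,interpolation=cv2.INTER_CUBIC))
cv2.imwrite("pics/c2.png",cv2.resize(b,None,fx=3.3,fy=3.3,interpolation=cv2.INTER_CUBIC))
E
```

```text
(no output)
```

View pics/c1.png

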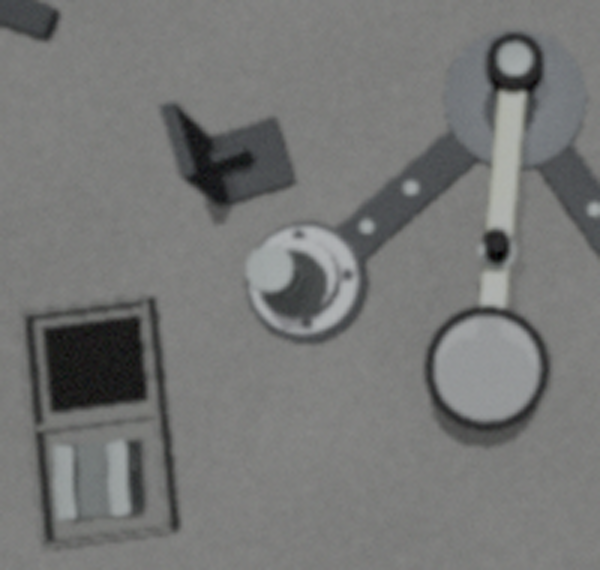

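View pics/c2.png

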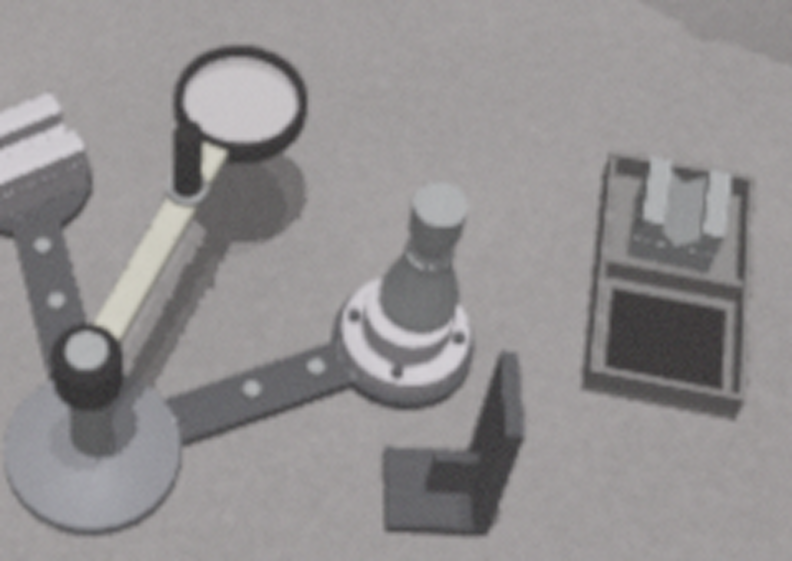

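```bash
python3 - <<'E'
from h import *
im={n:cv2.imread(f"pics/{n}0.png") for n in("top","scene")}
def mask(n,box,lo,hi,pick):
    x0,y0,x1,y1=box;g=cv2.cvtColor(im[n],cv2.COLOR_BGR2GRAY)[y0:y1,x0:x1]
    m=cv2.inRange(g,lo,hi);cs,_=cv2.findContours(m,cv2.RETR_EXTERNAL,cv2.CHAIN_APPROX_NONE)
    c=max(cs,key=cv2.contourArea)+np.array([x0,y0]);return c
c=mask("top",(163,214,202,250),0,35,0);r=cv2.minAreaRect(c);print("mat top",r,onplane("top",r[0],.008));
b=cv2.boxPoints(r);print(np.array([onplane("top",p,.008)[:2] for p in b]).round(3).tolist())
c=mask("scene",(436,226,486,262),0,50,0);r=cv2.minAreaRect(c);print("mat scene",r,onplane("scene",r[0],.008))
print("cap top",onplane("top",(240.3,199.0),.177),"scene",onplane("scene",(393.3,202.1),.177))
c=mask("top",(285,208,340,262),0,60,0);e=cv2.minEnclosingCircle(c);print("lens",e,onplane("top",e[0],.13))
print("lens scene",onplane("scene",(260+241/3.3,140+103/3.3),.130))
print("post top",onplane("top",(321.7,129.3),.148),"scene",onplane("scene",(260+87/3.3,140+350/3.3),.148))
print("handle top",onplane("top",(150+496/3,110+240/3),.2),"scene",onplane("scene",(260+187/3.3,140+126/3.3),.2))
c=mask("top",(225,178,280,230),155,255,0);e=cv2.minEnclosingCircle(c);print("flange",e,onplane("top",e[0],.016+.03))
# angle plate wall top ends
for uv in((163,105),(183,180),(198,203)):
  print("plate",onplane("top",(150+uv[0]/3,110+uv[1]/3),.15))
print("bottle",onplane("top",(414,175),.16))
E
```

```text
mat top ((181.4695587158203, 230.77687072753906), (25.896697998046875, 30.625659942626953), 82.23483276367188) [0.5033283  0.36509936 0.008     ]
[[0.532, 0.409], [0.541, 0.331], [0.475, 0.321], [0.466, 0.399]]Traceback (most recent call last):
  File "<stdin>", line 9, in <module>
  File "<stdin>", line 6, in mask
ValueError: max() iterable argument is empty
```

```bash
python3 - <<'E'
from h import *
im={n:cv2.imread(f"pics/{n}0.png") for n in("top","scene")}
def mask(n,box,lo,hi):
    x0,y0,x1,y1=box;g=cv2.cvtColor(im[n],cv2.COLOR_BGR2GRAY)[y0:y1,x0:x1]
    m=cv2.inRange(g,lo,hi);cs,_=cv2.findContours(m,cv2.RETR_EXTERNAL,cv2.CHAIN_APPROX_NONE)
    if not cs: print("none",g.min(),g.max());return np.zeros((1,1,2),int)
    return max(cs,key=cv2.contourArea)+np.array([x0,y0])
print("mat scene",onplane("scene",(462.1,242.4),.008))
print("cap top",onplane("top",(240.3,199.0),.177),"scene",onplane("scene",(393.3,202.1),.177))
c=mask("top",(285,208,340,256),0,60);e=cv2.minEnclosingCircle(c);print("lens",e,onplane("top",e[0],.13))
print("lens scene",onplane("scene",(260+241/3.3,140+103/3.3),.130))
print("post top",onplane("top",(321.7,129.3),.148),"scene",onplane("scene",(260+87/3.3,140+350/3.3),.148))
print("handle top",onplane("top",(150+496/3,110+240/3),.2),"scene",onplane("scene",(260+187/3.3,140+126/3.3),.2))
c=mask("top",(225,178,280,230),140,255);e=cv2.minEnclosingCircle(c);print("flange",e,onplane("top",(251.3,202.5),.016+.03))
for uv in((163,105),(183,180),(198,203)):
  print("plate",onplane("top",(150+uv[0]/3,110+uv[1]/3),.15))
print("bottle",onplane("top",(414,175),.16))
E
```

```text
mat scene [0.49943481 0.3668529  0.008     ]
cap top [0.56214253 0.18556578 0.177     ] scene [0.56157926 0.18761976 0.177     ]
lens ((311.9781188964844, 232.80320739746094), 20.42585563659668) [0.48543846 0.02792786 0.13      ]
lens scene [0.48913875 0.03013791 0.13      ]
post top [7.24726289e-01 2.20586983e-04 1.48000000e-01] scene [0.72440159 0.00286097 0.148     ]
handle top [0.57563979 0.01729358 0.2       ] scene [0.5725031  0.01674498 0.2       ]
flange ((249.6453857421875, 202.27659606933594), 18.72856903076172) [0.56815757 0.17993743 0.046     ]
plate [0.69326355 0.2732227  0.15      ]
plate [0.63412981 0.2575108  0.15      ]
plate [0.61598407 0.24591717 0.15      ]
bottle [ 0.61039794 -0.20734028  0.16      ]
```

Request:
{"api": "arm_command", "payload": {
  "deltas": [0, 0, -0.95, 0.405, -0.417, 0.005, 70, 0, 0, -0.95, 0.405, -0.417, 0.005, 70, 0, 0, -0.95, 0.405, -0.417, 0.005, 70, 0, 0, -0.95, 0.405, -0.417, 0.005, 70, 0, 0, -0.95, 0.405, -0.417, 0.005, 70, 0, 0, -0.95, 0.405, -0.417, 0.005, 70, 0, 0, -0.95, 0.405, -0.417, 0.005, 70, 0, 0, -0.95, 0.405, -0.417, 0.005, 70, 0, 0, -0.95, 0.405, -0.417, 0.005, 70, 0, 0, -0.95, 0.405, -0.417, 0.005, 70, 0, 0, -0.95, 0.405, -0.417, 0.005, 70, 0, 0, -0.95, 0.405, -0.417, 0.005, 70, 0, 0, -0.95, 0.405, -0.417, 0.005, 70, 0, 0, -0.95, 0.405, -0.417, 0.005, 70, 0, 0, -0.95, 0.405, -0.417, 0.005, 70, 0, 0, -0.95, 0.405, -0.417, 0.005, 70, 0, 0, -0.95, 0.405, -0.417, 0.005, 70, 0, 0, -0.95, 0.405, -0.417, 0.005, 70],
  "force": 30
}}

```text
clock: 1.9
position: [0.5622, 0.1886, 0.2508]
ee_rot: [-2.407, -2.019, -0.0]
force: [-0.3, 0.1, 0.3]
width: 0.763
gripper_force: 0.0
```

Request:
{"api": "arm_command", "payload": {
  "deltas": [0, 0, 0, 0, -0.001, -0.03, 70, 0, 0, 0, 0, -0.001, -0.06, 70, 0, 0, 0, 0, -0.001, -0.075, 70, 0, 0, 0, 0, -0.001, -0.085, 70, 0, 0, 0, 0, -0.001, -0.087, 70, 0, 0, 0, 0, -0.001, -0.087, 70]
}}

```text
clock: 2.5
position: [0.5628, 0.187, 0.1641]
ee_rot: [2.408, 2.017, 0.001]
force: [0.6, 0.6, -0.0]
width: 0.762
gripper_force: 0.0
```

Request:
{"api": "arm_command", "payload": {
  "deltas": [0, 0, 0, 0, 0, 0, 45, 0, 0, 0, 0, 0, 0, 38, 0, 0, 0, 0, 0, 0, 30, 0, 0, 0, 0, 0, 0, 30, 0, 0, 0, 0, 0, 0, 30, 0, 0, 0, 0, 0, 0, 30, 0, 0, 0, 0, 0, 0, 30, 0, 0, 0, 0, 0, 0, 30],
  "force": 30
}}

```text
clock: 3.3
position: [0.5624, 0.1869, 0.1638]
ee_rot: [-2.408, -2.017, 0.0]
force: [-1.5, -0.3, 3.2]
width: 0.384
gripper_force: 30.0
```

Request:
{"api": "arm_command", "payload": {
  "deltas": [0, 0, 0, 0, 0, 0.005, 30, 0, 0, 0, 0, 0, 0.015, 30, 0, 0, 0, 0, 0, 0.03, 30, 0, 0, 0, 0, 0, 0.045, 30, 0, 0, 0, 0, 0, 0.055, 30, 0, 0, 0, 0, 0, 0.06, 30, 0, 0, 0, -0.003, 0.008, 0.06, 30, 0, 0, 0, -0.01, 0.028, 0.06, 30, 0, 0, 0, -0.018, 0.053, 0.06, 30, 0, 0, 0, -0.026, 0.078, 0.06, 30, 0, 0, 0, -0.035, 0.103, 0.06, 30, 0, 0, 0, -0.043, 0.128, 0.06, 30, 0, 0, 0, -0.051, 0.153, 0.06, 30, 0, 0, 0, -0.058, 0.171, 0.06, 30, 0, 0, 0, -0.061, 0.179, 0.06, 30, 0, 0, 0, -0.061, 0.179, 0.06, 30, 0, 0, 0, -0.061, 0.179, 0.06, 30]
}}

```text
clock: 5.0
position: [0.5019, 0.3646, 0.2234]
ee_rot: [2.409, 2.015, -0.001]
force: [-0.2, -0.4, -4.7]
width: 0.385
gripper_force: 30.0
```

```bash
python3 - <<'E'
from h import *
s=sensors.observe();print(s["position"],s["force"],s["width"],s["gripper_force"])
a=optics.get_image("top");b=optics.get_image("scene")
cv2.imwrite("pics/t1.png",a);cv2.imwrite("pics/s1.png",b)
a=cv2.resize(a[110:300,150:350],(400,380),interpolation=cv2.INTER_CUBIC);b=cv2.resize(b[140:330,340:540],(400,380),interpolation=cv2.INTER_CUBIC)
cv2.imwrite("pics/c3.png",np.hstack([a,b]))
E
```

```text
[0.50188188 0.36461713 0.22342102] [-0.18661977 -0.3529754  -4.67049256] 0.38544676441930886 29.9987416244403
```

View pics/c3.png

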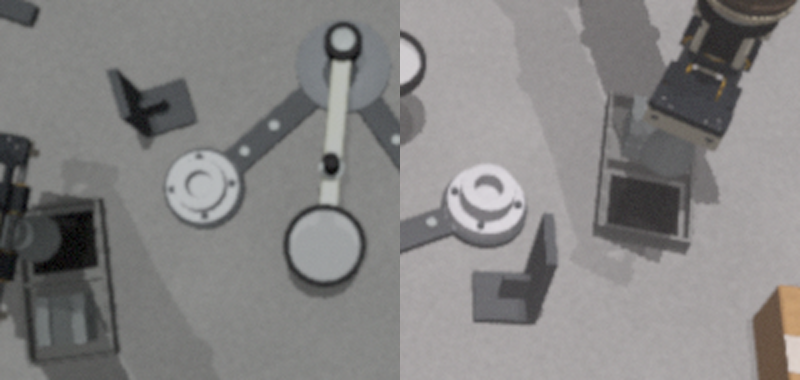

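The jack hangs over the mat, and the housing with its bore is now clear, near (250.5,202) in the top view. I'll lower the jack and slow down at the end.

Request:
{"api": "arm_command", "payload": {
  "deltas": [0, 0, 0, 0, 0.001, -0.01, 30, 0, 0, 0, 0, 0.001, -0.03, 30, 0, 0, 0, 0, 0.001, -0.055, 30, 0, 0, 0, 0, 0.001, -0.075, 30, 0, 0, 0, 0, 0.001, -0.09, 30, 0, 0, 0, 0, 0.001, -0.098, 30, 0, 0, 0, 0, 0.001, -0.102, 30, 0, 0, 0, 0, 0.001, -0.104, 30, 0, 0, 0, 0, 0.001, -0.105, 30, 0, 0, 0, 0, 0.001, -0.105, 30]
}}

```text
clock: 6.1
position: [0.5019, 0.367, 0.1193]
ee_rot: [-2.408, -2.017, -0.002]
force: [-0.5, 0.7, -5.3]
width: 0.386
gripper_force: 30.0
```

Request:
{"api": "arm_command", "payload": {
  "deltas": [0, 0, 0, 0, 0, -0.001, 30, 0, 0, 0, 0, 0, -0.002, 30, 0, 0, 0, 0, 0, -0.003, 30, 0, 0, 0, 0, 0, -0.003, 30]
}}

```text
clock: 6.5
position: [0.5015, 0.3668, 0.1156]
ee_rot: [-2.408, -2.017, 0.0]
force: [-0.0, 0.8, -5.6]
width: 0.385
gripper_force: 30.0
```

Request:
{"api": "arm_command", "payload": {
  "deltas": [0, 0, 0, 0, 0, -0.0005, 30, 0, 0, 0, 0, 0, -0.001, 30, 0, 0, 0, 0, 0, -0.001, 30, 0, 0, 0, 0, 0, -0.0015, 30, 0, 0, 0, 0, 0, -0.0015, 30]
}}

```text
clock: 7.0
position: [0.5016, 0.3671, 0.1148]
ee_rot: [-2.408, -2.017, -0.001]
force: [-2.1, -0.4, 2.1]
width: 0.381
gripper_force: 30.0
```

Request:
{"api": "arm_command", "payload": {
  "deltas": [0, 0, 0, 0, 0, 0, 38, 0, 0, 0, 0, 0, 0, 42, 0, 0, 0, 0, 0, 0, 50, 0, 0, 0, 0, 0, 0, 60, 0, 0, 0, 0, 0, 0, 70, 0, 0, 0, 0, 0, 0, 70, 0, 0, 0, 0, 0, 0.02, 70, 0, 0, 0, 0, 0, 0.05, 70, 0, 0, 0, 0, 0, 0.09, 70, 0, 0, 0, 0, 0, 0.13, 70, 0, 0, 0, 0, 0, 0.14, 70, 0, 0, 0, 0, 0, 0.14, 70],
  "force": 30
}}

```text
clock: 8.2
position: [0.5024, 0.3673, 0.2561]
ee_rot: [-2.408, -2.017, -0.006]
force: [0.2, -0.5, -1.0]
width: 0.764
gripper_force: 0.0
```

```bash
python3 - <<'E'
from h import *
t=cv2.imread("pics/t1.png");s=cv2.imread("pics/s1.png")
def circ(im,box,lo):
    x0,y0,x1,y1=box;g=cv2.cvtColor(im,cv2.COLOR_BGR2GRAY)[y0:y1,x0:x1]
    cs,_=cv2.findContours(cv2.inRange(g,lo,255),cv2.RETR_CCOMP,cv2.CHAIN_APPROX_NONE)
    for c in cs:
        if cv2.contourArea(c)>25 and len(c)>5: print(cv2.contourArea(c),np.add(cv2.fitEllipse(c)[0],(x0,y0)),cv2.fitEllipse(c)[1])
for lo in(130,145,160,175):print(lo);circ(t,(225,178,280,228),lo)
for lo in(130,150,165,180,195):print("s",lo);circ(s,(358,215,412,265),lo)
print("bore hand", onplane("top",(250.5,201.7),.057),onplane("scene",(340+488/2,140+188/2),.057))
E
```

```text
130
1932.5 [250.96718979 203.87578773] (50.01957321166992, 56.326171875)
41.0 [254.37052727 214.14743805] (5.165611267089844, 15.023752212524414)
29.5 [246.41612434 198.85729027] (6.124691486358643, 11.008479118347168)
145
945.5 [250.86538315 202.91521263] (34.39630889892578, 35.053707122802734)
94.0 [256.64384651 209.26273537] (8.675211906433105, 25.542360305786133)
42.5 [246.57671356 198.8321743 ] (7.17031717300415, 12.500348091125488)
160
75.5 [261.57846832 211.56093597] (6.177779197692871, 20.633638381958008)
685.0 [248.90697289 201.26015663] (27.53171157836914, 34.59402847290039)
69.5 [246.9849968  199.81866264] (9.82905101776123, 14.239964485168457)
175
47.0 [261.50171661 211.37418747] (5.580227375030518, 16.82982635498047)
585.0 [248.96229935 201.08995247] (26.434432983398438, 32.4290657043457)
98.0 [247.63978577 200.08043671] (12.374640464782715, 15.56757640838623)
s 130
2094.0 [384.06489563 237.27438354] (54.252098083496094, 58.910003662109375)
125.5 [381.45015907 242.88134003] (18.514863967895508, 21.16997718811035)
58.0 [384.29434967 231.31768417] (7.532768726348877, 14.26
[... 594 characters left out ...]
, 16.43833351135254)
s 180
102.5 [391.19526672 250.61413193] (6.953835964202881, 22.370237350463867)
92.5 [370.05111313 245.84783936] (6.555620193481445, 22.52146339416504)
536.5 [384.13077545 232.88666725] (21.446016311645508, 34.149967193603516)
107.0 [384.15652657 231.09550095] (9.562190055847168, 17.246089935302734)
s 195
77.5 [391.43282318 250.46205139] (6.308405876159668, 19.923248291015625)
70.5 [370.3041172  246.00067711] (6.189085960388184, 19.322296142578125)
483.0 [384.06612778 232.94579506] (20.507362365722656, 31.8043155670166)
122.0 [384.30914497 231.48416901] (11.088691711425781, 17.26921844482422)
bore hand [0.56898485 0.18032231 0.057     ] [0.41364158 0.62677535 0.057     ]
```

```bash
python3 - <<'E'
from h import *
print("flange",onplane("top",(250.87,202.5),.016),"bore scene",onplane("scene",(384.4,231.5),.057),onplane("scene",(384.4,232.3),.057))
cv2.imwrite("pics/t2.png",optics.get_image("top"));s=optics.get_image("scene");cv2.imwrite("pics/s2.png",s)
a=cv2.resize(s[190:270,350:430],(560,560),interpolation=cv2.INTER_CUBIC)
t=cv2.imread("pics/t2.png");b=cv2.resize(t[180:225,228:247+26],(240,240),interpolation=cv2.INTER_CUBIC);c=cv2.resize(s[170:270,420:500],(240,320-20),interpolation=cv2.INTER_CUBIC)
cv2.imwrite("pics/c4.png",np.hstack([a,np.vstack([b,c,np.zeros((20,240,3),np.uint8)])]))
E
```

```text
flange [0.57148372 0.18537331 0.016     ] bore scene [0.56355128 0.18353552 0.057     ] [0.56567297 0.1840875  0.057     ]
```

View pics/c4.png

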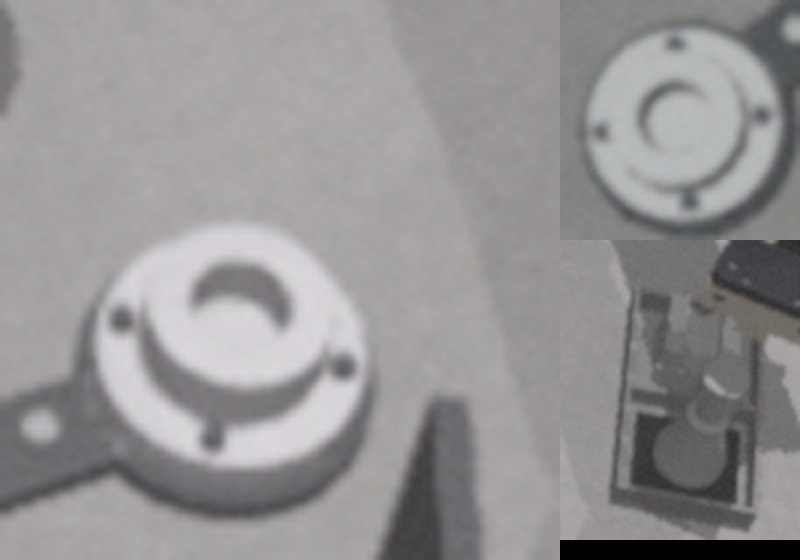

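The jack is upright on the mat. The bore mouth's centre is at about (384.5,233.5) in the scene view, and the flange centre is at (251.0,202.9) in the top view.

```bash
python3 - <<'E'
from h import *
P=np.array([.7246,.0015])
for n,uv,z in(("top",(251,202.9),.016),("top",(249.6,201.9),.057),("scene",(384.5,233.5),.057)):
    p=onplane(n,uv,z)[:2];d=P-p;print(p,np.hypot(*d),np.degrees(np.arctan2(d[1],d[0])))
for p in([.4854,.0279],[.489,.030],[.5756,.0173],[.5725,.0167]):
    d=P-p;print(np.hypot(*d),np.degrees(np.arctan2(d[1],d[0])))
E
```

```text
[0.57044558 0.18504551] 0.23969259732463227 -49.974098195336765
[0.56853524 0.1825577 ] 0.23903577425994668 -49.239927627744905
[0.56876913 0.18513346] 0.24084124805186638 -49.68215202344862
0.24065244648662937 -6.298124367629738
0.23731752990455637 -6.8974275577517465
0.14983537633015778 -6.053039594786447
0.1528576134839217 -5.706863429165301
```

Request:
{"api": "arm_command", "payload": {
  "deltas": [0, 0, 1, 0.073, -0.35, 0.005, 60, 0, 0, 1, 0.073, -0.35, 0.005, 60, 0, 0, 1, 0.073, -0.35, 0.005, 60, 0, 0, 1, 0.073, -0.35, 0.005, 60, 0, 0, 1, 0.073, -0.35, 0.005, 60, 0, 0, 1, 0.073, -0.35, 0.005, 60, 0, 0, 1, 0.073, -0.35, 0.005, 60, 0, 0, 1, 0.073, -0.35, 0.005, 60, 0, 0, 1, 0.073, -0.35, 0.005, 60, 0, 0, 1, 0.073, -0.35, 0.005, 60, 0, 0, 1, 0.073, -0.35, 0.005, 60, 0, 0, 1, 0.073, -0.35, 0.005, 60, 0, 0, 1, 0.073, -0.35, 0.005, 60, 0, 0, 1, 0.073, -0.35, 0.005, 60, 0, 0, 1, 0.073, -0.35, 0.005, 60]
}}

```text
clock: 9.8
position: [0.5744, 0.017, 0.2589]
ee_rot: [-0.279, -3.129, 0.0]
force: [0.2, 1.0, 1.0]
width: 0.656
gripper_force: 0.0
```

Request:
{"api": "arm_command", "payload": {
  "deltas": [0, 0, 0, 0.001, 0.001, -0.03, 60, 0, 0, 0, 0.001, 0.001, -0.06, 60, 0, 0, 0, 0.001, 0.001, -0.08, 60, 0, 0, 0, 0.001, 0.001, -0.086, 60, 0, 0, 0, 0.001, 0.001, -0.087, 60, 0, 0, 0, 0.001, 0.001, -0.087, 60, 0, 0, 0, 0.001, 0.001, -0.087, 40, 0, 0, 0, 0.001, 0.001, -0.087, 30, 0, 0, 0, 0.001, 0.001, -0.087, 24, 0, 0, 0, 0.001, 0.001, -0.087, 15, 0, 0, 0, 0.001, 0.001, -0.087, 15, 0, 0, 0, 0.001, 0.001, -0.087, 15, 0, 0, 0, 0.001, 0.001, -0.087, 15],
  "force": 15
}}

```text
clock: 11.1
position: [0.5755, 0.0178, 0.1723]
ee_rot: [-0.277, -3.129, -0.0]
force: [-1.8, -0.9, 1.0]
width: 0.215
gripper_force: 15.0
```

```bash
python3 - <<'E'
import numpy as np
P=np.array([.7246,.0015]);a=lambda d:P-.15*np.array([np.cos(np.radians(d)),-np.sin(np.radians(d))])
for k in range(17):
    f=k/16;f=f*f*(3-2*f);d=6.2+43.5*f;print(round(-43.5*f/90,3),(a(d)-a(6.2)).round(4))
E
```

```text
-0.0 [0. 0.]
-0.005 [0.0001 0.0013]
-0.021 [0.0006 0.0049]
-0.045 [0.0015 0.0104]
-0.076 [0.003  0.0175]
-0.112 [0.0051 0.0259]
-0.153 [0.0081 0.035 ]
-0.197 [0.012  0.0446]
-0.242 [0.0166 0.0541]
-0.287 [0.0219 0.0633]
-0.33 [0.0277 0.0718]
-0.371 [0.0336 0.0794]
-0.408 [0.0392 0.0859]
-0.439 [0.0443 0.0911]
-0.463 [0.0484 0.095 ]
-0.478 [0.0511 0.0974]
-0.483 [0.0521 0.0982]
```

Handle gripped (19.7 mm). I'll swing along the arc.

Request:
{"api": "arm_command", "payload": {
  "deltas": [0, 0, -0.005, 0.0001, 0.0013, 0, 15, 0, 0, -0.021, 0.0006, 0.005, 0, 15, 0, 0, -0.045, 0.0015, 0.0104, 0, 15, 0, 0, -0.076, 0.003, 0.0175, 0, 15, 0, 0, -0.112, 0.005, 0.026, 0, 15, 0, 0, -0.153, 0.008, 0.035, 0, 15, 0, 0, -0.197, 0.012, 0.0446, 0, 15, 0, 0, -0.242, 0.0166, 0.054, 0, 15, 0, 0, -0.287, 0.022, 0.0633, 0, 15, 0, 0, -0.33, 0.0277, 0.0718, 0, 15, 0, 0, -0.371, 0.0336, 0.0794, 0, 15, 0, 0, -0.408, 0.039, 0.086, 0, 15, 0, 0, -0.439, 0.0443, 0.091, 0, 15, 0, 0, -0.463, 0.0484, 0.095, 0, 15, 0, 0, -0.478, 0.051, 0.0974, 0, 15, 0, 0, -0.483, 0.052, 0.098, 0, 15, 0, 0, -0.483, 0.052, 0.098, 0, 15, 0, 0, -0.483, 0.052, 0.098, 0, 15],
  "force": 20
}}

```text
clock: 12.9
position: [0.6282, 0.1154, 0.1724]
ee_rot: [1.416, 2.803, 0.0]
force: [3.0, -4.1, -0.7]
width: 0.213
gripper_force: 20.0
```

```bash
python3 - <<'E'
from h import *
t=optics.get_image("top");s=optics.get_image("scene")
a=cv2.resize(t[130:230,200:300],(400,400),interpolation=cv2.INTER_CUBIC);b=cv2.resize(s[150:270,310:430],(400,400),interpolation=cv2.INTER_CUBIC)
cv2.imwrite("pics/c5.png",np.hstack([a,b]));cv2.imwrite("pics/t3.png",t);cv2.imwrite("pics/s3.png",s)
E
```

```text
(no output)
```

View pics/c5.png

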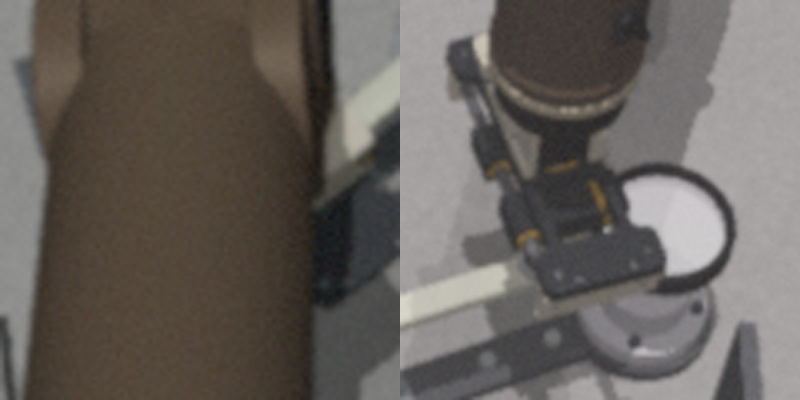

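The view is blocked by the robot. I'll release, rise and clear out to check the lens.

Request:
{"api": "arm_command", "payload": {
  "deltas": [0, 0, 0, 0, 0, 0, 24, 0, 0, 0, 0, 0, 0, 32, 0, 0, 0, 0, 0, 0, 50, 0, 0, 0, 0, 0, 0, 60, 0, 0, 0, 0, 0, 0.02, 60, 0, 0, 0, 0, 0, 0.06, 60, 0, 0, 0, 0, 0, 0.1, 60, 0, 0, 0, 0, 0, 0.11, 60, 0, 0, 0, -0.1, -0.2, 0.11, 60, 0, 0, 0, -0.1, -0.2, 0.11, 60, 0, 0, 0, -0.1, -0.2, 0.11, 60, 0, 0, 0, -0.15, -0.3, 0.11, 60, 0, 0, 0, -0.15, -0.3, 0.11, 60, 0, 0, 0, -0.15, -0.3, 0.11, 60, 0, 0, 0, -0.15, -0.3, 0.11, 60, 0, 0, 0, -0.15, -0.3, 0.11, 60]
}}

```text
clock: 14.6
position: [0.4745, -0.1893, 0.2825]
ee_rot: [1.427, 2.798, -0.002]
force: [-0.1, 0.1, -0.4]
width: 0.654
gripper_force: 0.0
```

```bash
python3 - <<'E'
from h import *
t=optics.get_image("top");s=optics.get_image("scene");print(sensors.observe()["position"])
a=cv2.resize(t[120:250,160:290],(400,400),interpolation=cv2.INTER_CUBIC);b=cv2.resize(s[180:260,350:430],(400,400),interpolation=cv2.INTER_CUBIC)
cv2.imwrite("pics/c6.png",np.hstack([a,b]));cv2.imwrite("pics/t4.png",t);cv2.imwrite("pics/s4.png",s)
for n,im in(("top",t),("scene",s)):
    x,y=proj(n,[.5695,.1845,.126])[0].astype(int)
    g=cv2.cvtColor(im,cv2.COLOR_BGR2GRAY)[y-30:y+30,x-30:x+30]
    for th in (60,75):
      cs,_=cv2.findContours(cv2.inRange(g,0,th),cv2.RETR_CCOMP,cv2.CHAIN_APPROX_NONE)
      for c in cs:
        if cv2.contourArea(c)>400:
            e=cv2.fitEllipse(c);uv=np.add(e[0],(x-30,y-30));print(n,th,uv,e[1],onplane(n,uv,.13),onplane(n,uv,.125))
E
```

```text
[ 0.4771909  -0.18443007  0.28208249]
```

View pics/c6.png

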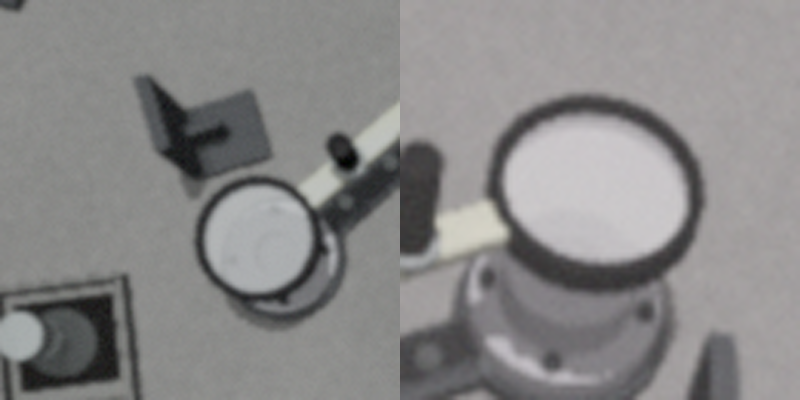

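The magnifier now sits above the housing: the ring centre is at about (244.3,197.4) in the top view and the glass centre at about (389.2,217.6) in the scene view. The jack and angle plate are undisturbed.

```bash
python3 - <<'E'
from h import *
P=np.array([.7246,.0015]);im=cv2.imread("pics/t4.png");g=cv2.cvtColor(im,cv2.COLOR_BGR2GRAY)
gl=cv2.cvtColor(cv2.imread("pics/s4.png"),cv2.COLOR_BGR2GRAY)
L=[("top",(244.3,197.4)),("scene",(389.2,217.6))]
for n,G,s in(("top",g,(244,197)),("scene",gl,(389,215))):
  for d in (18,25):
    m=np.zeros((402,642),np.uint8);cv2.floodFill(cv2.GaussianBlur(G,(3,3),0),m,s,255,d,d,flags=4|cv2.FLOODFILL_FIXED_RANGE|cv2.FLOODFILL_MASK_ONLY|(255<<8))
    c=max(cv2.findContours(m[1:-1,1:-1],cv2.RETR_EXTERNAL,cv2.CHAIN_APPROX_NONE)[0],key=cv2.contourArea);e=cv2.fitEllipse(cv2.convexHull(c));print(n,e);L.append((n,e[0]))
for n,uv in L:
    p=onplane(n,uv,.131)[:2];d=P-p;print(n,p,np.hypot(*d),np.degrees(np.arctan2(d[1],d[0])))
E
```

```text
top ((243.48707580566406, 197.14569091796875), (32.03587341308594, 33.328369140625), 41.7689208984375)
top ((243.5417022705078, 197.1516571044922), (32.685359954833984, 33.51879119873047), 44.697776794433594)
scene ((388.66497802734375, 217.60870361328125), (25.299354553222656, 34.575584411621094), 103.56513214111328)
scene ((388.66815185546875, 217.5699005126953), (26.09044075012207, 35.09833908081055), 104.43505859375)
top [0.57110757 0.18391252] 0.23839935783096633 -49.92080577185682
scene [0.57210465 0.18737013] 0.24042158238966266 -50.633165919464666
top [0.57174586 0.18580559] 0.2394429752383831 -50.32933032213212
top [0.57172906 0.18567827] 0.239355722626812 -50.306779051963986
scene [0.57252368 0.18625861] 0.23929678266916923 -50.541925595352254
scene [0.5724219  0.18623987] 0.23934701968631364 -50.52026252082313
```

```bash
python3 -c "
from cell import arm
print(arm.sign_off())"
```

```text
the job is handed in; nothing more can be done
None
```

I've handed the job in: the jack stands upright on the rubber mat, and the magnifier is released with its lens about 1–3 mm off the bore's centre by my camera measurements; the bottle, angle plate and V-block were not touched.

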